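# Close up the carton row in the dispensary stock tray

## Robot

A 6-joint arm with a two-finger parallel gripper is mounted at the origin on the work surface. World frame = base frame: x ahead of the robot, y to its left, z up, the work surface at z = 0. Lengths are in m, angles in rad, forces in N, time in s.
With the tool pointing down it reaches from about 0.3 to 0.775 m from the base axis. Payload 14.6 kg.
Tool frame: the origin (TCP) lies at the very end of the fingers, on their centre line; the grasp point (between the pads) lies 19 mm behind it; z points along the fingers, y is the line along which they close (so a half turn about z gives the same grasp; the last joint's range is limited). The gripper opens to 94 mm and grips with 3 to 60 N. Pads are 16 mm wide; open, the fingers measure 119 mm over their backs; the gripper's body (75 mm by 177 mm) begins 78 mm behind the grasp point.
Start: joints at [-1.376, 0.3, 1.521, -0, 1.321, -0.067], TCP at [0.142, -0.531, 0.176] pointing down, gripper open.
Joint ranges: [-3.03, 3.03], [-0.79, 2.21], [0.23, 2.52], [-1.04, 4.18], [0, 3.07], [-2.55, 2.55]. Speed limits (rad/s): [2.22, 2.22, 2.57, 3.14, 3.14, 3.14].

## Interface

Orientations are given as a unit quaternion [w, x, y, z].
In Python, from cell import ctrl gives the robot as it stands.
- The arm moves only by the tool steer_hand, called after "Call:" by a JSON object that holds its "fn" and its "kwargs". Schema: {"type":"object","properties":{"motion":{"type":"string"},"squeeze":{"type":"number"},"only":{"type":"string"},"quiet":{"type":"boolean"},"lines":{"type":"string"}},"required":["motion"],"additionalProperties":false}. motion is a string of 1 to 12 rows, parted by a bar, with the numbers parted by commas; each row has 7 numbers: dx, dy, dz in normalised numbers (1 is 0.8 m), then a rotation vector rx, ry, rz in normalised numbers (1 is 2 rad), then the opening from 0.0 (shut) to 1.0 (fully open); each row shifts and turns the commanded pose from where the row before left it, along the tool's axes as they then stand; what a row does not reach is not made up. A row lasts 1/12 s, in which the tool goes at most 0.0417 m and 0.125 rad, less where a joint would pass 70% of its speed; a pose out of reach is approached as far as the arm can. The fingers move at their own pace and stop on an object; squeeze is the grip in N (left out, the last holds). Time passes only in rows, so rows that do not move let the fingers close. The tool returns the time, the measured TCP pose, the force, the opening and the grip force at its end. only (a regular expression) keeps the lines of the reply that match it, lines (a string "A,B") keeps lines A to B, and quiet returns only ok. No shift or turn number may pass 1 either way. Input that does not fit is refused with a message, and nothing moves.
- ctrl.get_obs(): the state, without advancing time (a new reading comes with each control period).
- ctrl.grab_frame(name): name is "side" or "top"; returns the picture (420x560x3 uint8, blue, green, red); there is no depth.
- ctrl.camera_info(name): a dict with "vertical_fov" (degrees; the focal length in pixels is half the picture's height over the tangent of half this angle, whatever the lens; pixels are square), "cx", "cy" (the principal point, pixels), "distortion" ([k1, k2, p1, p2, k3] as OpenCV has them; the pictures are not rectified), "rvec" (rotation vector, rad) and "tvec" (3), from world to camera coordinates, as OpenCV has them. Camera axes: x right, y down, z forward; pixel columns grow to the right and rows downward; lengths in m; the calibration is good to about 2 mm. A picture is of the moment at which its call begins. camera_info takes no time and is no camera call.
- ctrl.close_job(): hands the job in; it is judged then, once.
The state is a dict: "time": time; "joints": joint angles; "qvel": joint speeds; "tau": joint torques, N m; "tcp_pos": TCP position; "tcp_rot": TCP orientation; "force": force on the tool from outside, world axes, zero at the start; "torque": the same for the moment, N m; "width": opening from 0.0 (shut) to 1.0 (fully open); "gripper_force": force on a finger pad.
Only numpy, scipy, OpenCV 4.12 (cv2) and the standard library are available. Lean on these libraries where they do the work, as an engineer would, in place of code of your own. Each camera call takes 0.05 s, during which the arm holds its last target. There are 200 camera calls.

## Task

Refill the white stock tray: stand the orange-banded carton that is lying on the worktop and the short red-banded carton upright in the tray next to the blue-banded one, in either order. Then push the blue sliding follower up behind them until the whole row is pressed firm against the steel end stop, and leave it closed: every carton flush against its neighbour and the follower snug behind the last, no gaps. The cartons hold glass ampoules, so set them down and press gently, and leave the bottle, jar, cup, bowl and yellow-banded carton where they are.

Things in the scene. Friction and masses are not known exactly. Their poses are not given: they have to be found in the camera images.
- tray: White steel channel, fixed. Origin under it, on its midline; z up, y along it to the steel end stop, x across. Floor 6 mm above the worktop, 70 mm wide, y -180 to +220 mm; lips 4 mm thick, 22 mm high. The stop, a plate 64 mm wide, 101 mm high, is clamped with its face anywhere at y +150 to +185 mm; not tracked: look or feel for it. From it inward: carton_a, carton_b (gaps), free space, follower.
- follower (a joint): Slide of the blue follower (bookend) in the tray, in m: 0 parked at the tray's -y end, growing towards the end stop (limit 0.20); its face towards the cartons is at tray y = -0.125 + value. It stays where it is left; push it from behind (-y side, above the foot). It alone takes 1.5 N, with the loose row up to about 7 N; the push rises sharply once all is tight against the stop.
- follower_face (a point): Centre of the follower's face towards the cartons, 42 mm above the worktop. The follower: a plate 64 mm wide (x), 6 mm thick, topped by a rolled edge (10 mm thick, level with the face) to 83 mm above the worktop, on a foot 44 mm wide that reaches 50 mm behind the face, its top 16 mm above the worktop.
- carton_a: White carton with a green band, 62 (x) by 48 (y) by 105 mm (z) high, loose and upright in the tray, some way short of the end stop. Origin at the centre of its underside. About 0.12 kg.
- carton_b: White carton with a blue band, 60 (x) by 40 (y) by 90 mm (z) high, loose and upright in the tray beyond carton_a, with a gap between them. Origin at the centre of its underside. About 0.10 kg.
- carton_c: White carton with an orange band, 60 x 45 x 115 mm, about 0.15 kg, lying flat on the worktop. Origin at the centre of the 60 x 115 mm face it lies on; x along the 60 mm, y along the 115 mm (its height once it stands; either end may be up), z along the 45 mm (up while it lies). In the tray it stands with the 45 mm along the row, the 60 mm across the channel.
- carton_c_center (a point): The centre of carton_c (22.5 mm above its origin along its z).
- carton_d: Short white carton with a red band, 58 (x) by 54 (y) by 82 mm (z) high, standing on the worktop. Origin at the centre of its underside. In the tray it stands with the 54 mm along the row and the 58 mm across the channel. About 0.12 kg.
- amber_bottle: Amber bottle, 62 mm diameter, 125 mm high; leave alone. Origin at its underside.
- pill_jar: White jar, 56 mm diameter, 75 mm high; leave alone. Origin at its underside.
- clear_cup: Clear plastic cup, 96 mm across, 70 mm high; leave alone. Origin at its underside.
- gallipot: Small steel bowl, 90 mm across, 42 mm high; leave alone. Origin at its underside.
- spare_carton: Flat carton with a yellow band, 75 (x) by 125 (y) by 36 mm (z), lying on the worktop; leave alone. Origin at its underside.

How it is judged:
On the way:
1. with both cartons in the row, the follower presses the row firm against the end stop (over 6 N between carton_a and the tray with its stop) (contact force between carton_a and tray above 6 N and value of joint follower above 0.08 m and angle between the y axis of carton_c and the z axis of tray, either way round below 0.15 rad and y of each of carton_c_center, carton_d in the frame of tray above -0.05 m), for 0.03 s.
At the end, for the whole second after the job is handed in: All four cartons stand upright (0.06 rad) and square (0.07 rad) on the tray floor, at rest, in a closed row pressed up to the end stop: carton_a, carton_b, carton_c and carton_d in either order, then the follower's face, each within 3 mm of its place in a row without gaps (angle between the z axis of each of carton_a, carton_b, carton_d and the z axis of tray, either way round below 0.06 rad and angle between the x axis of each of carton_a, carton_b, carton_c, carton_d and the x axis of tray, either way round below 0.07 rad and linear speed of each of carton_a, carton_b, carton_c, carton_d below 0.01 m/s and angle between the y axis of carton_c and the z axis of tray, either way round below 0.06 rad and y of carton_b in the frame of carton_a between -0.047 and -0.041 m and ((y of carton_c_center in the frame of carton_b between -0.0455 and -0.0395 m and y of carton_d in the frame of carton_b between -0.095 and -0.089 m) or (y of carton_d in the frame of carton_b between -0.05 and -0.044 m and y of carton_c_center in the frame of carton_b between -0.0995 and -0.0935 m)) and y of follower_face in the frame of carton_b between -0.122 and -0.116 m and z of each of carton_a, carton_b, carton_d in the frame of tray below 0.01 m and x of carton_a in the frame of tray between -0.009 and 0.009 m and x of carton_b in the frame of tray between -0.009 and 0.009 m and x of carton_d in the frame of tray between -0.009 and 0.009 m and z of carton_c_center in the frame of tray below 0.0675 m and x of carton_c_center in the frame of tray between -0.009 and 0.009 m); the robot touches nothing.
It fails at once if a carton is pressed with more than 40 N against another carton or the follower, or rammed or dropped with more than 100 N on the tray (contact force between any of carton_a, carton_b, carton_c, carton_d and tray above 100 N or contact force between carton_a and carton_b above 40 N or contact force between any of carton_a, carton_b and carton_c above 40 N or contact force between any of carton_a, carton_b, carton_c and carton_d above 40 N or contact force between any of carton_a, carton_b, carton_c, carton_d and follower above 40 N).
It fails at once if a bystander (bottle, jar, cup, bowl, yellow-banded carton) is moved more than 15 mm (distance of any of amber_bottle, pill_jar, clear_cup, gallipot, spare_carton from where it was at the start of the episode above 0.015 m).
It also fails if it takes over 72 s, if anything falls off the work surface, if the arm or the gripper's body presses on something with over 40 N, if the wrist force passes 120 N, or if a joint passes its speed limit or range.

## Working session

There is one attempt and no reset: what is moved stays moved. The work goes in short steps, Python scripts to look and compute and a tool call to move; the robot and the scene stay as the last step left them, time stands still between calls to the robot, and variables do not carry over. Pictures are saved under pics/ and viewed, at most 10 in all, crops included, and the job is handed in when it is done.

```bash
ls; mkdir -p pics; python3 - <<'E'
from cell import ctrl
import cv2
for n in ("top","side"):
    cv2.imwrite(f"pics/{n}0.png",cv2.resize(ctrl.grab_frame(n),(800,600),interpolation=cv2.INTER_CUBIC))
    print(n,ctrl.camera_info(n))
o=ctrl.get_obs();print(o)
E
```

```text
cell.py
pics
top {'vertical_fov': 52.42281980538368, 'cx': 276.4291619130774, 'cy': 203.96823825516537, 'distortion': array([-0.06523989,  0.        ,  0.        ,  0.        ,  0.        ]), 'rvec': array([ 2.19586115, -2.16111107,  0.08751302]), 'tvec': array([0.0674108 , 0.53588777, 1.1160123 ])}
side {'vertical_fov': 43.86688777644424, 'cx': 276.4009869766741, 'cy': 205.29951209325037, 'distortion': array([-0.18621444,  0.        ,  0.        ,  0.        ,  0.        ]), 'rvec': array([ 0.79415324, -2.61727812,  1.00720919]), 'tvec': array([0.48588393, 0.21610869, 1.22654996])}
{'time': 0.1, 'joints': array([-1.37559136e+00,  3.00396301e-01,  1.52153323e+00,  6.98525846e-06,
        1.32069229e+00, -6.66122240e-02]), 'qvel': array([ 8.01796725e-04, -1.41021222e-03, -2.54736210e-03, -8.10726390e-04,
       -6.08669718e-04,  3.06492750e-05]), 'tau': array([-6.61714912e-04, -5.32646334e+01, -3.53284371e+01,  7.09119765e-02,
        2.34872400e-02, -5.99852046e-05]), 'tcp_pos': array([ 0.1423002 , -0.53099378,  0.17594761]), 'tcp_rot': array([-5.13737247e-04,  9.91443681e-01,  1.30534141e-01, -2.96865110e-05]), 'force': array([ 0.48884836, -0.37230876,  0.09819636]), 'torque': array([-0.0675614 , -0.01763806, -0.03882893]), 'gripper_force': 0.0, 'width': 0.9976234307420937}
```

View pics/top0.png

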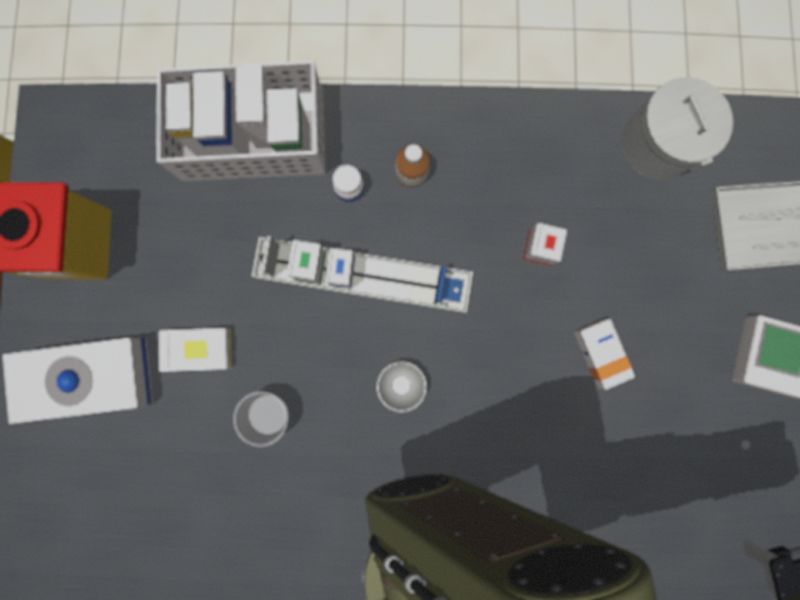

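View pics/side0.png

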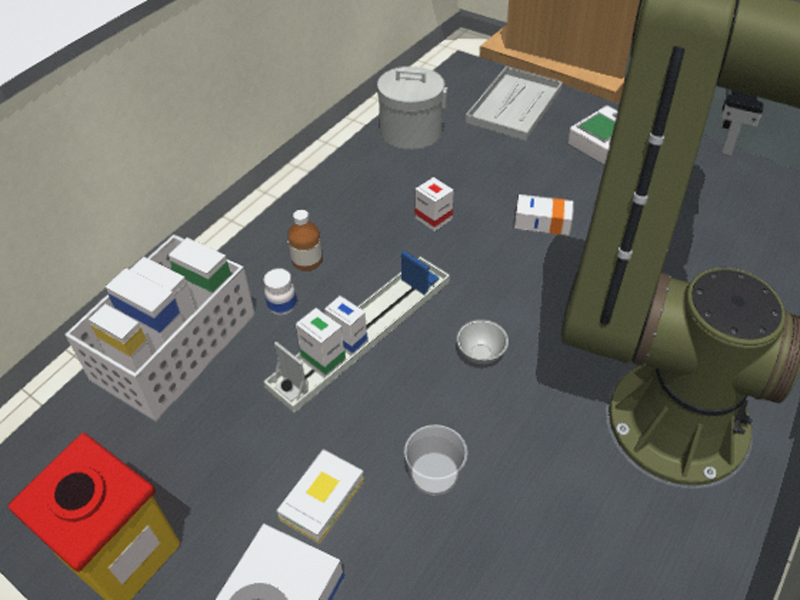

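The top picture shows the tray spanning (252–473, 235–312), with the stop on the left, the green and blue cartons at (305,260) and (340,267), and the follower at (450,287). The red carton is at (548,243) and the orange one is lying at (605,353). The side picture shows the same layout, with the red carton at (434,203) and the orange at (545,214). I'll enlarge for exact corners.

```bash
cat > u.py <<'E'
import numpy as np,cv2
from cell import ctrl
def cam(n):
    c=ctrl.camera_info(n);f=210/np.tan(np.radians(c["vertical_fov"]/2))
    return np.array([[f,0,c["cx"]],[0,f,c["cy"]],[0,0,1.]]),c["distortion"],c["rvec"],c["tvec"]
def px2w(n,uv,z):
    K,D,r,t=cam(n);R=cv2.Rodrigues(r)[0]
    p=cv2.undistortPoints(np.array(uv,float).reshape(-1,1,2),K,D).reshape(-1,2)
    d=np.c_[p,np.ones(len(p))]@R;o=-R.T@t
    return o+d*((z-o[2])/d[:,2])[:,None]
def w2px(n,P):
    K,D,r,t=cam(n);return cv2.projectPoints(np.array(P,float).reshape(-1,3),r,t,K,D)[0].reshape(-1,2)
def crop(im,x,y,w,h,s):return cv2.resize(im[y:y+h,x:x+w],None,fx=s,fy=s,interpolation=cv2.INTER_CUBIC)
def tool(target):
    """offset world->tool axes"""
    from scipy.spatial.transform import Rotation as Ro
    o=ctrl.get_obs();q=o["tcp_rot"];R=Ro.from_quat([q[1],q[2],q[3],q[0]])
    return R.inv().apply(np.array(target)-o["tcp_pos"]),R,o
E
python3 - <<'E'
from u import *
t=ctrl.grab_frame("top")
a=crop(t,172,160,160,62,5)       # 800x310
b=np.hstack([crop(t,362,150,40,40,7),crop(t,398,218,50,40,7)]) #280+350 x280
out=np.zeros((590,800,3),np.uint8);out[:310]=a;out[310:590,:630]=b
cv2.imwrite("pics/c1.png",out)
E
```

```text
(no output)
```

View pics/c1.png

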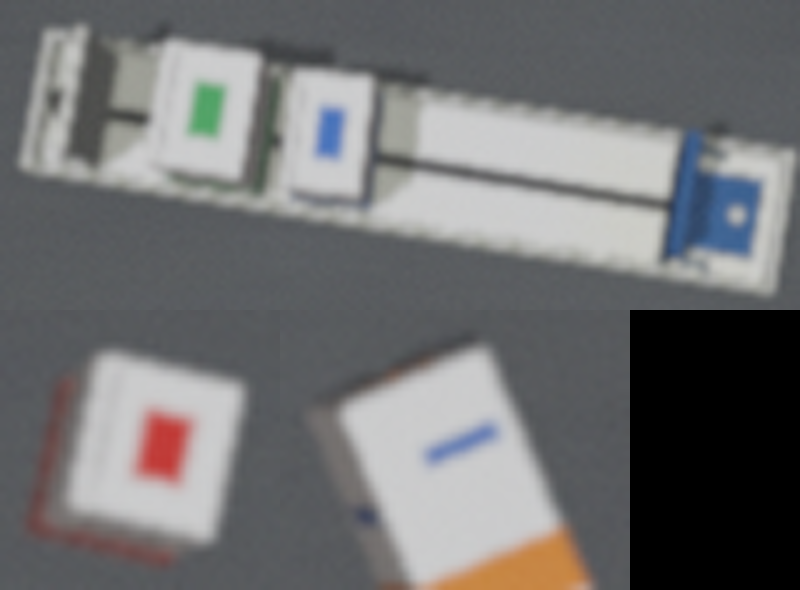

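```bash
cat > fit.py <<'E'
from u import *
from scipy.optimize import least_squares
def fit(n,uv,corners,g):
    """corners: local xyz (world z) in order; g: x,y,yaw guess"""
    uv=np.array(uv);C=np.array(corners,float)
    def W(p):
        c,s=np.cos(p[2]),np.sin(p[2]);return np.c_[p[0]+c*C[:,0]-s*C[:,1],p[1]+s*C[:,0]+c*C[:,1],C[:,2]]
    r=least_squares(lambda p:(w2px(n,W(p))-uv).ravel(),g)
    return r.x,np.abs(r.fun).max()
E
python3 - <<'E'
from fit import *
r=np.radians
T=lambda L,ox,oy,s,x0,y0:[((a-ox+.5)/s-.5+x0,(b-oy+.5)/s-.5+y0) for a,b in L]
tray=T([(45,28),(22,168),(797,148),(775,293)],0,0,5,172,160)
for h in(.022,):
  print("tray",fit("top",tray,[(.039,.22,h),(-.039,.22,h),(.039,-.18,h),(-.039,-.18,h)],[.5,0,r(-9)]))
  tr=px2w("top",tray,h);print(tr.round(3), np.linalg.norm(tr[0]-tr[2]),np.linalg.norm(tr[0]-tr[1]))
d=T([(100,350),(245,380),(213,543),(68,515)],0,310,7,362,150)
print("d",fit("top",d,[(.029,.027,.082),(.029,-.027,.082),(-.029,-.027,.082),(-.029,.027,.082)],[.5,-.2,r(-10)]))
c=T([(340,408),(490,345)],280,310,7,398,218)+T([(634,376),(608,389)],0,0,1/.7,0,0)
print("c(yaw of long axis)",fit("top",c,[(.0575,.03,.045),(.0575,-.03,.045),(-.0575,-.03,.045),(-.0575,.03,.045)],[.4,-.35,r(25)]))
w=px2w("top",c,.045);print(w.round(3))
ca=T([(167,40),(262,55),(250,182),(155,165)],0,0,5,172,160)
print("a",fit("top",ca,[(.031,.024,.111),(.031,-.024,.111),(-.031,-.024,.111),(-.031,.024,.111)],[.5,0.1,r(-9)]))
cb=T([(296,68),(374,75),(365,203),(288,192)],0,0,5,172,160)
print("b",fit("top",cb,[(.03,.02,.096),(.03,-.02,.096),(-.03,-.02,.096),(-.03,.02,.096)],[.5,0.1,r(-9)]))
print("foll face top",px2w("top",T([(683,130),(666,257)],0,0,5,172,160),.083))
print("stop top face",px2w("top",T([(92,28),(75,160)],0,0,5,172,160),.101))
print("base px",w2px("top",[[0,0,0],[.5,0,0]]),w2px("side",[[0,0,0]])/.7)
E
```

```text
tray (array([ 0.56468566,  0.11874841, -0.14592532]), np.float64(2.0383117943184175))
[[ 0.636  0.336  0.022]
 [ 0.559  0.346  0.022]
 [ 0.577 -0.07   0.022]
 [ 0.499 -0.058  0.022]] 0.41010808606414895 0.07678369797350422
d (array([ 0.62352572, -0.19747183, -0.18974605]), np.float64(0.8917547634365803))
c(yaw of long axis) (array([ 0.42544231, -0.31620054,  0.41729115]), np.float64(1.279746384131954))
[[ 0.466 -0.265  0.045]
 [ 0.49  -0.322  0.045]
 [ 0.385 -0.364  0.045]
 [ 0.361 -0.315  0.045]]
a (array([ 0.58028896,  0.23278719, -0.09778489]), np.float64(0.855273085906191))
b (array([ 0.57107596,  0.17333324, -0.06023609]), np.float64(1.2313641637055355))
foll face top [[ 0.57771829 -0.00397606  0.083     ]
 [ 0.51307491  0.00397292  0.083     ]]
stop top face [[0.62241856 0.29421455 0.101     ]
 [0.55565694 0.30046553 0.101     ]]
base px [[301.80118271 405.66522468]
 [304.22105776 217.83930157]] [[679.65812633 419.95654863]]
```

```bash
cat >> u.py <<'E'
from scipy.spatial.transform import Rotation as Ro
def pose(h,th):
    """tool with horizontal approach/x azimuth h, tilt th about tool y"""
    x=np.array([np.cos(h),np.sin(h),0]);z=np.array([0,0,-1.]);y=np.cross(z,x)
    return Ro.from_matrix(np.c_[x,y,z])*Ro.from_rotvec([0,th,0])
def rel(target,h=None,th=0):
    d,R,o=tool(target);print("t",o["time"],"tcp",o["tcp_pos"].round(4),"w",round(o["width"],3),"j",o["joints"].round(3))
    print("shift",d.round(4))
    if h is not None:print("rotvec",(R.inv()*pose(h,th)).as_rotvec().round(4))
E
python3 -c "
from u import *
rel([.49,-.288,.15],.417,0)"
```

```text
t 0.15 tcp [ 0.1423 -0.5311  0.176 ] w 0.997 j [-1.376  0.3    1.521 -0.     1.321 -0.067]
shift [ 0.3988 -0.1448  0.0262]
rotvec [-8.000e-04 -1.000e-04 -1.552e-01]
```

The rows are not in the units I measure in: shifts go in shares of 0.8 m and turns go in shares of 2 rad. I convert before sending: 0.0363 m is 0.0454, -0.0132 m is -0.0165.

Call:
{"fn": "steer_hand", "kwargs": {"motion": "0.0454,-0.0165,0.003,0,0,0,1 | 0.0454,-0.0165,0.003,0,0,0,1 | 0.0454,-0.0165,0.003,0,0,0,1 | 0.0454,-0.0165,0.003,0,0,0,1 | 0.0454,-0.0165,0.003,0,0,0,1 | 0.0454,-0.0165,0.003,0,0,0,1 | 0.0454,-0.0165,0.003,0,0,0,1 | 0.0454,-0.0165,0.003,0,0,0,1 | 0.0454,-0.0165,0.003,0,0,0,1 | 0.0454,-0.0165,0.003,0,0,0,1 | 0.0454,-0.0165,0.003,0,0,0,1", "squeeze": 25}}

```text
time: 1.07
tcp_pos: [0.4918, -0.2861, 0.1498]
tcp_rot: [-0.0, 0.991, 0.131, -0.0]
force: [0.7, -0.2, 0.4]
width: 0.998
gripper_force: 0.0
```

Call:
{"fn": "steer_hand", "kwargs": {"motion": "0,0,0,0,0,-0.0388,1 | 0,0,0,0,0,-0.0388,1 | 0,0,0,0,-0.0525,0,1 | 0,0,0,0,-0.0525,0,1 | 0,0,0,0,-0.0525,0,1 | 0,0,0,0,-0.0525,0,1 | 0,0,0,0,-0.0518,0,1 | 0,0,0,0,0,0,1"}}

```text
time: 1.73
tcp_pos: [0.491, -0.286, 0.1474]
tcp_rot: [0.053, 0.944, 0.201, -0.258]
force: [0.3, 0.7, -1.4]
width: 1.001
gripper_force: 0.0
```

```bash
python3 -c "
from u import *
rel([.490,-.288,.117],.417,-.5236)
rel([.4351,-.3122,.0135])"
```

```text
t 1.7333 tcp [ 0.491  -0.286   0.1474] w 1.001 j [-0.397  0.625  1.218 -0.379  1.676  0.786]
shift [0.0139 0.0015 0.027 ]
rotvec [-0.0015  0.0089  0.004 ]
t 1.7333 tcp [ 0.491  -0.286   0.1474] w 1.001 j [-0.397  0.625  1.218 -0.379  1.676  0.786]
shift [0.0148 0.0016 0.1467]
```

Scaled: 0.032 m is 0.04, 0.02 m is 0.025, 0.005 rad is 0.0025.

Call:
{"fn": "steer_hand", "kwargs": {"motion": "0.0185,0.002,0.025,0,0.0025,0.002,1 | 0,0,0.04,0,0,0,1 | 0,0,0.04,0,0,0,1 | 0,0,0.04,0,0,0,1 | 0,0,0.025,0,0,0,1 | 0,0,0.0134,0,0,0,1 | 0,0,0,0,0,0,1"}}

```text
time: 2.32
tcp_pos: [0.4348, -0.3135, 0.014]
tcp_rot: [0.052, 0.946, 0.198, -0.251]
force: [0.0, -0.8, 1.0]
width: 0.999
gripper_force: 0.0
```

```bash
python3 -c "
from u import *
rel([.4351,-.3122,.0135],.417,-.5236)
cv2.imwrite('pics/p1.png',crop(ctrl.grab_frame('side'),300,90,200,150,4))"
```

```text
t 2.3167 tcp [ 0.4348 -0.3135  0.014 ] w 0.999 j [-0.477  0.686  1.453 -0.404  1.366  0.838]
shift [ 0.001 -0.001  0.   ]
rotvec [-0.0026 -0.0043 -0.0041]
```

View pics/p1.png

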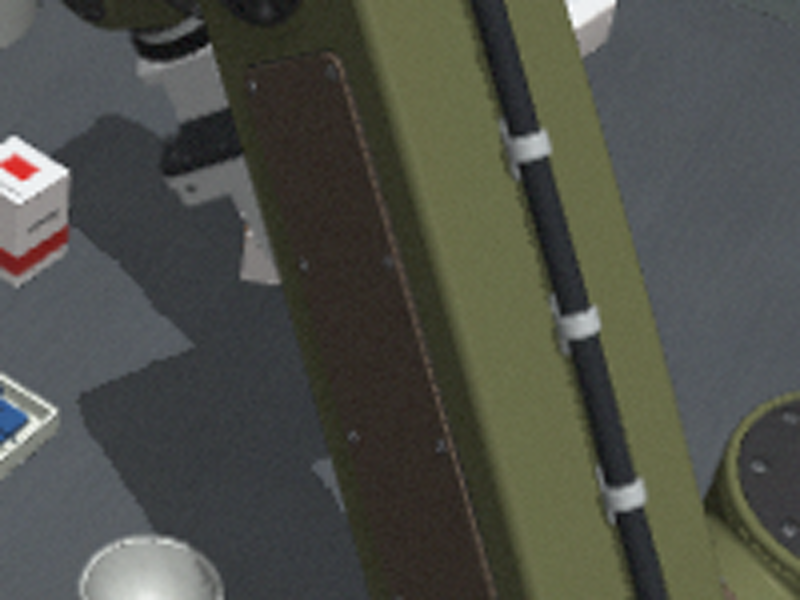

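The picture shows the arm hiding the orange carton and one finger at (260,245), with no contact force. I'll close the fingers.

Call:
{"fn": "steer_hand", "kwargs": {"motion": "0,0,0,0,0,0,0.0 | 0,0,0,0,0,0,0.0 | 0,0,0,0,0,0,0.0 | 0,0,0,0,0,0,0.0 | 0,0,0,0,0,0,0.0 | 0,0,0,0,0,0,0.0", "squeeze": 30}}

```text
time: 2.87
tcp_pos: [0.4365, -0.3133, 0.0155]
tcp_rot: [0.054, 0.946, 0.198, -0.251]
force: [0.3, 1.5, 2.8]
width: 0.631
gripper_force: 30.0
```

```bash
python3 -c "
from u import *
_,R,o=tool([0,0,0]);print(R.inv().apply([0,0,1.]))"
```

```text
[-0.49537671  0.00223527 -0.86867538]
```

Scaled: -0.0313 m is -0.0391, -0.0178 m is -0.0223.

Call:
{"fn": "steer_hand", "kwargs": {"motion": "-0.0063,0,-0.0109,0,0,0,0 | -0.0223,0,-0.0391,0,0,0,0 | -0.0223,0,-0.0391,0,0,0,0 | -0.0223,0,-0.0391,0,0,0,0 | -0.0223,0,-0.0391,0,0,0,0 | -0.0223,0,-0.0391,0,0,0,0"}}

```text
time: 3.37
tcp_pos: [0.436, -0.3127, 0.2079]
tcp_rot: [0.054, 0.946, 0.198, -0.25]
force: [1.1, -0.4, -1.2]
width: 0.635
gripper_force: 30.0
```

Call:
{"fn": "steer_hand", "kwargs": {"motion": "0,0,0,0,0.05,0,0 | 0,0,0,0,0.06,0,0 | 0,0,0,0,0.06,0,0 | 0,0,0,0,0.06,0,0 | 0,0,0,0,0.06,0,0 | 0,0,0,0,0,0,0"}}

```text
time: 3.87
tcp_pos: [0.4348, -0.314, 0.2069]
tcp_rot: [-0.005, 0.978, 0.204, 0.034]
force: [0.2, 0.4, -1.2]
width: 0.632
gripper_force: 30.0
```

```bash
python3 -c "
from u import *
rel([.565,.05,.3],1.4248,0)"
```

```text
t 3.8667 tcp [ 0.4348 -0.314   0.2069] w 0.632 j [-0.728  0.222  1.549  0.063  1.338  0.419]
shift [ 0.2705 -0.2814 -0.0758]
rotvec [ 0.0387 -0.0608 -1.0136]
```

Scaled: -0.1126 rad is -0.0563.

Call:
{"fn": "steer_hand", "kwargs": {"motion": "0,0,0,0,0,-0.0563,0 | 0,0,0,0,0,-0.0563,0 | 0,0,0,0,0,-0.0563,0 | 0,0,0,0,0,-0.0563,0 | 0,0,0,0,0,-0.0563,0 | 0,0,0,0,0,-0.0563,0 | 0,0,0,0,0,-0.0563,0 | 0,0,0,0,0,-0.0563,0 | 0,0,0,0,0,-0.0563,0 | 0,0,0,0,0,0,0"}}

```text
time: 4.7
tcp_pos: [0.4363, -0.3127, 0.2057]
tcp_rot: [0.01, 0.754, 0.656, 0.028]
force: [0.4, -0.8, -0.7]
width: 0.634
gripper_force: 30.0
```

```bash
python3 -c "
from u import *
rel([.5656,.1317,.21],1.4248,0)"
```

```text
t 4.7 tcp [ 0.4363 -0.3127  0.2057] w 0.634 j [-0.72   0.228  1.544  0.055  1.343 -0.594]
shift [0.4578 0.0668 0.0128]
rotvec [ 0.0518 -0.0301  0.0083]
```

Scaled: 0.0381 m is 0.0476, 0.0056 m is 0.007, 0.0518 rad is 0.0259.

Call:
{"fn": "steer_hand", "kwargs": {"motion": "0.025,0.0038,0,0.0259,-0.0151,0.0042,0 | 0.0476,0.007,0,0,0,0,0 | 0.0476,0.007,0,0,0,0,0 | 0.0476,0.007,0,0,0,0,0 | 0.0476,0.007,0,0,0,0,0 | 0.0476,0.007,0,0,0,0,0 | 0.0476,0.007,0,0,0,0,0 | 0.0476,0.007,0,0,0,0,0 | 0.0476,0.007,0,0,0,0,0 | 0.0476,0.007,0,0,0,0,0 | 0.0476,0.007,0,0,0,0,0 | 0.0476,0.007,0,0,0,0,0"}}

```text
time: 5.7
tcp_pos: [0.5666, 0.1135, 0.207]
tcp_rot: [0.001, 0.76, 0.65, 0.0]
force: [0.2, 0.3, -1.0]
width: 0.632
gripper_force: 30.0
```

Call:
{"fn": "steer_hand", "kwargs": {"motion": "0,0,0,0,0.058,0,0 | 0,0,0,0,0.058,0,0 | 0,0,0,0,0.058,0,0 | 0,0,0,0,0.058,0,0 | 0,0,0,0,0.058,0,0 | 0,0,0,0,0.058,0,0 | 0,0,0,0,0.058,0,0 | 0,0,0,0,0.058,0,0 | 0,0,0,0,0.0595,0,0 | 0,0,0,0,0,0,0"}}

```text
time: 6.53
tcp_pos: [0.5654, 0.1103, 0.2037]
tcp_rot: [-0.33, 0.658, 0.56, 0.38]
force: [-0.1, 1.1, -2.3]
width: 0.635
gripper_force: 30.0
```

```bash
python3 -c "
from u import *
rel([.5656,.1317,.16],1.4248,1.0472)"
```

```text
t 6.5333 tcp [0.5654 0.1103 0.2037] w 0.635 j [-0.34   0.427  1.657  1.032  1.471 -0.526]
shift [-0.0276 -0.0028  0.0401]
rotvec [ 0.0038 -0.007  -0.0123]
```

Scaled: 0.0201 m is 0.0251, 0.02 m is 0.025, -0.012 rad is -0.006.

Call:
{"fn": "steer_hand", "kwargs": {"motion": "-0.0175,-0.0018,0.025,0.002,-0.0035,-0.006,0 | -0.017,-0.0018,0.0251,0,0,0,0 | 0,0,0,0,0,0,0"}}

```text
time: 6.78
tcp_pos: [0.5656, 0.134, 0.1595]
tcp_rot: [-0.324, 0.655, 0.57, 0.375]
force: [0.0, 0.0, -1.8]
width: 0.633
gripper_force: 30.0
```

```bash
python3 -c "
from u import *
rel([.5656,.1317,.11],1.4248,1.0472)
s=ctrl.grab_frame('side');t=ctrl.grab_frame('top')
cv2.imwrite('pics/p2.png',np.hstack([crop(s,170,120,100,150,4),crop(t,170,130,100,150,4)]))"
```

```text
t 6.7833 tcp [0.5656 0.134  0.1595] w 0.633 j [-0.293  0.478  1.692  1.046  1.39  -0.594]
shift [-0.0438  0.0003  0.0232]
rotvec [-0.0033  0.0093  0.0045]
```

View pics/p2.png

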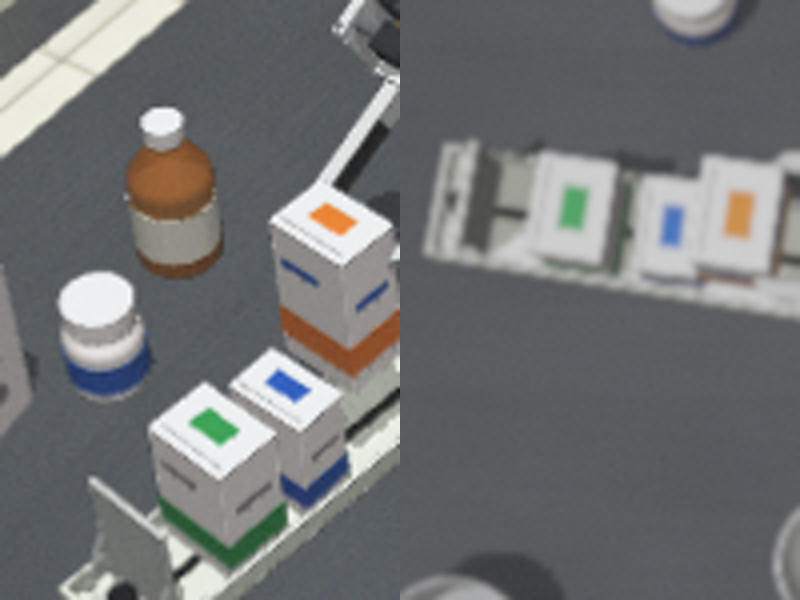

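The carton hangs upright: its orange patch is at (740,214) in the right half, just beside blue at (672,226). I'll work out the remaining gap.

```bash
python3 - <<'E'
from u import *
O=np.array([.5647,.1187]);c,s=np.cos(-.146),np.sin(-.146)
f=lambda u,z:(lambda d:np.round([c*d[0]+s*d[1],-s*d[0]+c*d[1]],4))(px2w("top",[u],z)[0,:2]-O)
N=lambda x,y:((x-400+.5)/4-.5+170,(y+.5)/4-.5+130)
print("C",f(N(740,214),.206),"edges",f(N(703,210),.206),f(N(781,216),.206))
print("b",f(N(672,226),.096),"a",f(N(574,208),.111))
E
```

```text
C [0.0001 0.0066] edges [-0.001   0.0275] [ 0.0027 -0.0163]
b [-0.0008  0.0554] a [-0.0011  0.1156]
```

Scaled: -0.018 m is -0.0225, -0.017 m is -0.0213, 0.0093 rad is 0.0047.

Call:
{"fn": "steer_hand", "kwargs": {"motion": "-0.0225,0.0004,0.0128,-0.0015,0.0047,0.0023,0 | -0.0225,0,0.0128,0,0,0,0 | -0.0213,0,0.0123,0,0,0,0 | -0.0098,0,0.0056,0,0,0,0 | 0,0,0,0,0,0,0"}}

```text
time: 7.3
tcp_pos: [0.5678, 0.1316, 0.0923]
tcp_rot: [-0.325, 0.654, 0.566, 0.381]
force: [-0.3, -0.3, -1.4]
width: 0.632
gripper_force: 30.0
```

Call:
{"fn": "steer_hand", "kwargs": {"motion": "-0.0033,0,0.0019,0,0,0,0 | -0.0033,0,0.0019,0,0,0,0 | 0,0,0,0,0,0,0"}}

```text
time: 7.55
tcp_pos: [0.5682, 0.1317, 0.0872]
tcp_rot: [-0.325, 0.654, 0.567, 0.382]
force: [0.0, -0.5, -0.8]
width: 0.632
gripper_force: 30.0
```

```bash
python3 -c "
from u import *
rel([.5656,.134,.0747],1.4248,1.0472)"
```

```text
t 7.55 tcp [0.5682 0.1317 0.0872] w 0.632 j [-0.3    0.605  1.712  1.086  1.324 -0.734]
shift [-0.0099 -0.003   0.0079]
rotvec [ 0.0054 -0.0027  0.0064]
```

Scaled: -0.0035 m is -0.0044, -0.002 m is -0.0025, 0.006 rad is 0.003.

Call:
{"fn": "steer_hand", "kwargs": {"motion": "-0.0044,-0.0025,0.0025,0.0025,0,0.003,0 | -0.0044,0,0.0025,0,0,0,0 | -0.0016,0,0.001,0,0,0,0 | 0,0,0,0,0,0,0"}}

```text
time: 7.88
tcp_pos: [0.5659, 0.1322, 0.0769]
tcp_rot: [-0.328, 0.655, 0.565, 0.379]
force: [-0.4, 0.2, -0.4]
width: 0.637
gripper_force: 30.0
```

Call:
{"fn": "steer_hand", "kwargs": {"motion": "-0.0016,0,0.001,0,0,0,0 | 0,0,0,0,0,0,0"}}

```text
time: 8.05
tcp_pos: [0.5661, 0.1322, 0.0766]
tcp_rot: [-0.328, 0.654, 0.565, 0.38]
force: [-5.0, -4.3, 9.7]
width: 0.634
gripper_force: 30.0
```

Call:
{"fn": "steer_hand", "kwargs": {"motion": "-0.0016,0,0.001,0,0,0,0 | 0,0,0,0,0,0,0"}}

```text
time: 8.22
tcp_pos: [0.5662, 0.1323, 0.0765]
tcp_rot: [-0.329, 0.654, 0.566, 0.381]
force: [-9.4, -8.0, 22.0]
width: 0.631
gripper_force: 30.1
```

Scaled: 0.0017 m is 0.0021, -0.001 m is -0.0013.

Call:
{"fn": "steer_hand", "kwargs": {"motion": "0.0021,0,-0.0013,0,0,0,0 | 0,0,0,0,0,0,0"}}

```text
time: 8.38
tcp_pos: [0.5662, 0.1321, 0.0765]
tcp_rot: [-0.328, 0.655, 0.566, 0.38]
force: [-4.0, -3.4, 8.0]
width: 0.633
gripper_force: 30.0
```

Call:
{"fn": "steer_hand", "kwargs": {"motion": "0,0,0,0,0,0,0.75 | 0,0,0,0,0,0,0.85 | 0,0,0,0,0,0,1 | 0,0,0,0,0,0,1 | 0,0,0,0,0,0,1 | 0,0,0,0,0,0,1"}}

```text
time: 8.88
tcp_pos: [0.5659, 0.1323, 0.0758]
tcp_rot: [-0.328, 0.655, 0.565, 0.379]
force: [0.2, -0.7, 0.5]
width: 0.996
gripper_force: 0.0
```

```bash
python3 -c "
from u import *
t=ctrl.grab_frame('side');cv2.imwrite('pics/p3.png',crop(t,180,140,150,150,4))
rel([.5656,.134,.0747],1.4248,1.0472)"
```

```text
t 8.9333 tcp [0.5659 0.1322 0.0758] w 0.996 j [-0.3    0.625  1.714  1.087  1.318 -0.746]
shift [-0.0001 -0.0006  0.002 ]
rotvec [-0.0002 -0.003  -0.0006]
```

View pics/p3.png

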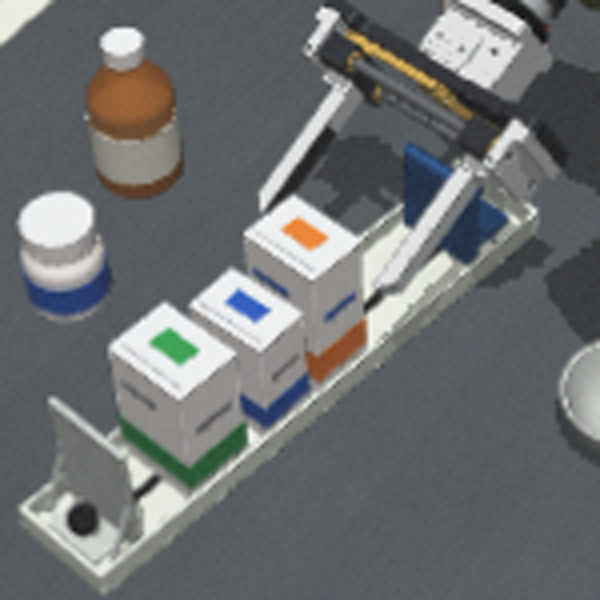

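The orange carton stands upright in the channel, with its patch at (305,232), next to blue at (247,305) with a small gap. I'll retreat.

Scaled: -0.04 m is -0.05, -0.03 m is -0.0375, -0.116 rad is -0.058.

Call:
{"fn": "steer_hand", "kwargs": {"motion": "0,0,-0.0375,0,0,0,1 | 0,0,-0.05,0,0,0,1 | 0,0,-0.05,0,0,0,1 | 0.025,0,-0.0375,0,0,0,1 | 0,0,0,0,-0.058,0,1 | 0,0,0,0,-0.058,0,1 | 0,0,0,0,-0.058,0,1 | 0,0,0,0,-0.058,0,1 | 0,0,0,0,-0.058,0,1 | 0,0,0,0,-0.058,0,1 | 0,0,0,0,-0.058,0,1 | 0,0,0,0,-0.058,0,1"}}

```text
time: 9.93
tcp_pos: [0.5503, 0.0216, 0.1641]
tcp_rot: [-0.037, 0.756, 0.652, 0.045]
force: [0.8, -0.4, -0.4]
width: 1.001
gripper_force: 0.0
```

Call:
{"fn": "steer_hand", "kwargs": {"motion": "0,0,0,0,-0.0595,0,1 | 0,0,0,0,0,0,1"}}

```text
time: 10.1
tcp_pos: [0.5501, 0.0241, 0.1635]
tcp_rot: [0.002, 0.756, 0.655, -0.001]
force: [0.4, 0.2, 0.1]
width: 0.998
gripper_force: 0.0
```

```bash
python3 -c "
from u import *
rel([.6235,-.1975,.16],1.381,0)"
```

```text
t 10.1 tcp [0.5501 0.0241 0.1635] w 0.998 j [-0.021  0.311  1.537 -0.004  1.293  0.123]
shift [-0.209   0.1041  0.0044]
rotvec [0.0015 0.0035 0.0475]
```

Scaled: -0.0348 m is -0.0435, 0.01735 m is 0.0217, 0.0475 rad is 0.0238.

Call:
{"fn": "steer_hand", "kwargs": {"motion": "-0.0435,0.0217,0.0009,0,0,0,1 | -0.0435,0.0217,0.0009,0,0,0,1 | -0.0435,0.0217,0.0009,0,0,0,1 | -0.0435,0.0217,0.0009,0,0,0,1 | -0.0435,0.0217,0.0009,0,0,0,1 | -0.0435,0.0217,0.0009,0,0,0,1 | 0,0,0,0,0,0.0238,1 | 0,0,0,0,0,0,1"}}

```text
time: 10.77
tcp_pos: [0.6219, -0.2018, 0.1568]
tcp_rot: [-0.002, 0.774, 0.634, 0.001]
force: [-0.2, 0.5, -0.3]
width: 1.002
gripper_force: 0.0
```

```bash
python3 -c "
from u import *
rel([.6235,-.1975,.043],1.381,0)"
```

```text
t 10.7667 tcp [ 0.6219 -0.2018  0.1568] w 1.002 j [-0.372  0.551  1.213  0.005  1.38  -0.174]
shift [0.004  0.0009 0.1138]
rotvec [-0.0019 -0.005  -0.0088]
```

Scaled: 0.035 m is 0.0438, 0.0238 m is 0.0298, -0.009 rad is -0.0045.

Call:
{"fn": "steer_hand", "kwargs": {"motion": "0.005,0.0011,0.025,-0.001,-0.0025,-0.0045,1 | 0,0,0.0438,0,0,0,1 | 0,0,0.0438,0,0,0,1 | 0,0,0.0298,0,0,0,1 | 0,0,0,0,0,0,1"}}

```text
time: 11.18
tcp_pos: [0.6213, -0.1942, 0.0388]
tcp_rot: [-0.003, 0.769, 0.64, -0.002]
force: [-0.6, 0.3, -0.4]
width: 1.002
gripper_force: 0.0
```

Call:
{"fn": "steer_hand", "kwargs": {"motion": "0,0,0,0,0,0,0 | 0,0,0,0,0,0,0 | 0,0,0,0,0,0,0 | 0,0,0,0,0,0,0 | 0,0,0,0,0,0,0 | 0,0,0,0,0,0,0", "squeeze": 25}}

```text
time: 11.68
tcp_pos: [0.6244, -0.1963, 0.045]
tcp_rot: [0.002, 0.769, 0.639, 0.0]
force: [-0.3, 0.9, 5.3]
width: 0.615
gripper_force: 25.0
```

```bash
python3 -c "
from u import *
rel([.6235,-.1975,.043],1.381,0)"
```

```text
t 11.6833 tcp [ 0.6244 -0.1963  0.045 ] w 0.615 j [-0.36   0.652  1.323 -0.002  1.163 -0.175]
shift [-0.0014 -0.0007  0.002 ]
rotvec [0.0025 0.0019 0.0052]
```

Scaled: -0.035 m is -0.0438, -0.02 m is -0.025.

Call:
{"fn": "steer_hand", "kwargs": {"motion": "0,0,-0.0125,0,0,0,0 | 0,0,-0.0438,0,0,0,0 | 0,0,-0.0438,0,0,0,0 | 0,0,-0.0438,0,0,0,0 | 0,0,-0.025,0,0,0,0 | 0,0,0,0,0,0,0"}}

```text
time: 12.18
tcp_pos: [0.6255, -0.1965, 0.1855]
tcp_rot: [0.005, 0.769, 0.639, 0.002]
force: [0.2, 0.2, -1.4]
width: 0.617
gripper_force: 24.9
```

```bash
python3 -c "
from u import *
rel([.5564,.0693,.18],1.4248,0)"
```

```text
t 12.1833 tcp [ 0.6255 -0.1965  0.1855] w 0.617 j [-0.36   0.529  1.18  -0.002  1.422 -0.175]
shift [ 0.2486 -0.1168  0.0036]
rotvec [ 0.0095  0.0034 -0.0386]
```

Scaled: 0.0355 m is 0.0444, -0.0167 m is -0.0209, -0.0386 rad is -0.0193.

Call:
{"fn": "steer_hand", "kwargs": {"motion": "0.0444,-0.0209,0,0,0,0,0 | 0.0444,-0.0209,0,0,0,0,0 | 0.0444,-0.0209,0,0,0,0,0 | 0.0444,-0.0209,0,0,0,0,0 | 0.0444,-0.0209,0,0,0,0,0 | 0.0444,-0.0209,0,0,0,0,0 | 0.0444,-0.0209,0,0,0,0,0 | 0,0,0,0.0048,0.0017,-0.0193,0 | 0,0,0,0,0,0,0"}}

```text
time: 12.93
tcp_pos: [0.5539, 0.0715, 0.1781]
tcp_rot: [-0.004, 0.755, 0.655, -0.002]
force: [-0.9, -0.4, -1.4]
width: 0.613
gripper_force: 24.9
```

```bash
python3 -c "
from u import *
rel([.5564,.0693,.065],1.4248,0)
O=np.array([.5647,.1187]);c,s=np.cos(-.146),np.sin(-.146)
s_=ctrl.grab_frame('side');t=ctrl.grab_frame('top')
cv2.imwrite('pics/p4.png',np.hstack([crop(s_,210,120,100,150,4),crop(t,190,130,100,150,4)]))"
```

```text
t 12.9333 tcp [0.5539 0.0715 0.1781] w 0.613 j [0.061 0.323 1.486 0.004 1.341 0.201]
shift [-0.002   0.0038  0.113 ]
rotvec [-0.0094 -0.0017  0.0047]
```

View pics/p4.png

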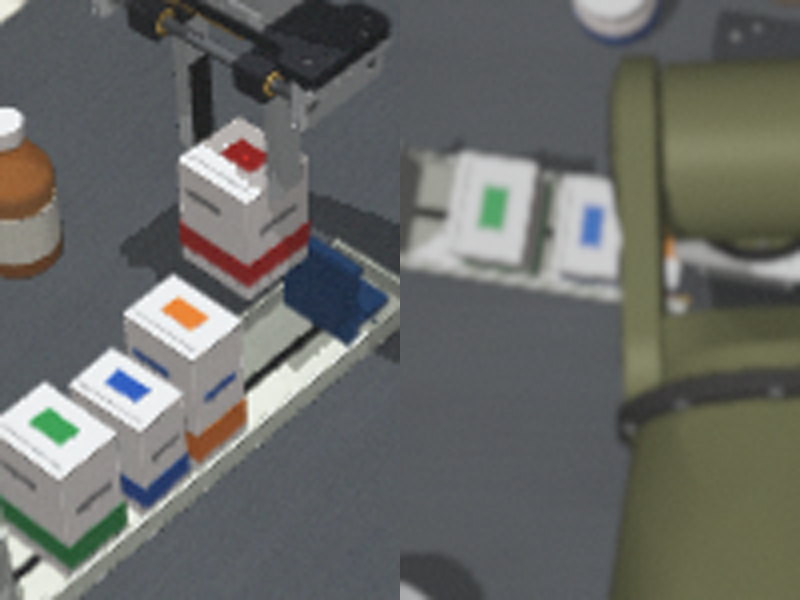

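The red carton hangs upright at (245,200) in the left half, between orange at (185,313) and the follower at (325,285). I'll compute the clearances from the side camera.

```bash
python3 - <<'E'
from u import *
O=np.array([.5647,.1187]);c,s=np.cos(-.146),np.sin(-.146)
f=lambda u,z:(lambda d:np.round([c*d[0]+s*d[1],-s*d[0]+c*d[1]],4))(px2w("side",[u],z)[0,:2]-O)
N=lambda x,y:((x+.5)/4-.5+210,(y+.5)/4-.5+120)
print("C",f(N(185,313),.121),"b",f(N(128,386),.096),"a",f(N(55,427),.111))
print("D",f(N(244,155),.215))
o=ctrl.get_obs()['tcp_pos'];d=o[:2]-O;print("tcp tray",c*d[0]+s*d[1],-s*d[0]+c*d[1])
E
```

```text
C [-0.002   0.0031] b [-0.0013  0.0546] a [-0.0018  0.1153]
D [-0.0027 -0.053 ]
tcp tray -0.00286949844975643 -0.0502775874954971
```

The rows are not in the units I measure in: shifts go in shares of 0.8 m and turns go in shares of 2 rad. I convert before sending: 0.035 m is 0.0438, 0.002 m is 0.0025, -0.002 rad is -0.001.

Call:
{"fn": "steer_hand", "kwargs": {"motion": "0,0.0025,0.0375,-0.0045,-0.001,0.0025,0 | 0,0,0.0438,0,0,0,0 | 0,0,0.0438,0,0,0,0 | 0,0,0.0175,0,0,0,0 | 0,0,0.005,0,0,0,0 | 0,0,0,0,0,0,0"}}

```text
time: 13.53
tcp_pos: [0.5562, 0.0686, 0.0597]
tcp_rot: [-0.0, 0.759, 0.651, -0.001]
force: [0.0, -0.8, -0.5]
width: 0.613
gripper_force: 24.9
```

Call:
{"fn": "steer_hand", "kwargs": {"motion": "0,0,0.0038,0,0,0,0 | 0,0,0,0,0,0,0"}}

```text
time: 13.7
tcp_pos: [0.5572, 0.0692, 0.0585]
tcp_rot: [0.001, 0.759, 0.651, 0.001]
force: [-0.6, 0.1, -0.9]
width: 0.615
gripper_force: 24.9
```

```bash
python3 -c "
from u import *
rel([.5564,.0693,.051],1.4248,0)"
```

```text
t 13.7 tcp [0.5572 0.0692 0.0585] w 0.615 j [ 5.900e-02  4.470e-01  1.611e+00 -1.000e-03  1.081e+00  2.110e-01]
shift [-0.0001 -0.0008  0.0075]
rotvec [ 0.0027 -0.0001 -0.0059]
```

Scaled: 0.003 m is 0.0038, 0.0015 m is 0.0019, -0.006 rad is -0.003.

Call:
{"fn": "steer_hand", "kwargs": {"motion": "0,0,0.0038,0.001,0,-0.003,0 | 0,0,0.0019,0,0,0,0 | 0,0,0,0,0,0,0"}}

```text
time: 13.95
tcp_pos: [0.5565, 0.0696, 0.0531]
tcp_rot: [-0.0, 0.756, 0.654, -0.0]
force: [0.1, -0.2, -1.5]
width: 0.614
gripper_force: 24.9
```

Call:
{"fn": "steer_hand", "kwargs": {"motion": "0,0,0.0019,0,0,0,0 | 0,0,0,0,0,0,0"}}

```text
time: 14.12
tcp_pos: [0.5565, 0.0696, 0.0515]
tcp_rot: [-0.0, 0.756, 0.654, -0.0]
force: [-0.3, -0.3, -1.7]
width: 0.614
gripper_force: 24.9
```

Call:
{"fn": "steer_hand", "kwargs": {"motion": "0,0,0.0019,0,0,0,0 | 0,0,0,0,0,0,0"}}

```text
time: 14.28
tcp_pos: [0.5567, 0.0703, 0.0511]
tcp_rot: [-0.001, 0.756, 0.654, 0.0]
force: [-5.1, 1.7, 10.4]
width: 0.616
gripper_force: 25.0
```

Scaled: -0.035 m is -0.0438, -0.001 m is -0.0013.

Call:
{"fn": "steer_hand", "kwargs": {"motion": "0,0,-0.0013,0,0,0,0.75 | 0,0,0,0,0,0,0.85 | 0,0,0,0,0,0,1 | 0,0,0,0,0,0,1 | 0,0,0,0,0,0,1 | 0,0,0,0,0,0,1 | 0,0,-0.025,0,0,0,1 | 0,0,-0.0438,0,0,0,1 | 0,0,-0.0438,0,0,0,1 | 0,0,0,0,0,0,1"}}

```text
time: 15.12
tcp_pos: [0.5592, 0.0698, 0.1477]
tcp_rot: [0.003, 0.756, 0.654, 0.003]
force: [0.3, -0.5, 0.6]
width: 1.003
gripper_force: 0.0
```

```bash
python3 -c "
from u import *
rel([.5397,-.0445,.135],1.4248,0)"
```

```text
t 15.1167 tcp [0.5592 0.0698 0.1477] w 1.003 j [ 0.059  0.349  1.525 -0.     1.26   0.204]
shift [-0.1159 -0.0029  0.0125]
rotvec [ 0.0081 -0.0016  0.001 ]
```

Scaled: -0.039 m is -0.0488, -0.038 m is -0.0475, 0.008 rad is 0.004.

Call:
{"fn": "steer_hand", "kwargs": {"motion": "-0.0475,-0.0013,0.005,0.004,0,0,0 | -0.0488,-0.0013,0.005,0,0,0,0 | -0.0488,-0.0013,0.005,0,0,0,0 | 0,0,0,0,0,0,0 | 0,0,0,0,0,0,0 | 0,0,0,0,0,0,0 | 0,0,0,0,0,0,0 | 0,0,0,0,0,0,0"}}

```text
time: 15.78
tcp_pos: [0.537, -0.0437, 0.1291]
tcp_rot: [-0.003, 0.756, 0.655, -0.003]
force: [0.6, 1.0, 0.5]
width: 0.47
gripper_force: 0.0
```

```bash
python3 -c "
from u import *
rel([.5397,-.0445,.045],1.4248,0)
t=ctrl.grab_frame('side');cv2.imwrite('pics/p5.png',crop(t,180,130,150,150,4))"
```

```text
t 15.7833 tcp [ 0.537  -0.0437  0.1291] w 0.47 j [-0.149  0.324  1.603 -0.     1.223 -0.005]
shift [-0.0004  0.0035  0.0841]
rotvec [-0.0089  0.0003  0.0025]
```

View pics/p5.png

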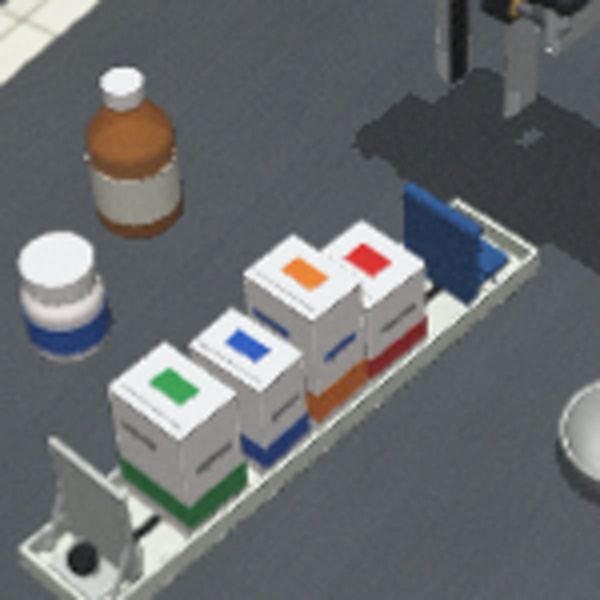

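All four cartons stand upright in the tray, with red at (367,260) and the follower clear at (445,240). The fingers are still closing.

Scaled: 0.0035 m is 0.0044, -0.008 rad is -0.004.

Call:
{"fn": "steer_hand", "kwargs": {"motion": "0,0.0044,0,-0.004,0,0.001,0 | 0,0,0,0,0,0,0 | 0,0,0,0,0,0,0 | 0,0,0,0,0,0,0 | 0,0,0,0,0,0,0 | 0,0,0,0,0,0,0", "squeeze": 20}}

```text
time: 16.33
tcp_pos: [0.5403, -0.0452, 0.1291]
tcp_rot: [-0.0, 0.757, 0.653, -0.0]
force: [-0.1, 0.4, -0.5]
width: 0.014
gripper_force: 0.0
```

Call:
{"fn": "steer_hand", "kwargs": {"motion": "0,0,0.0375,0,0,0,0 | 0,0,0.0375,0,0,0,0 | 0,0,0.0225,0,0,0,0 | 0,0,0.0075,0,0,0,0 | 0,0,0,0,0,0,0"}}

```text
time: 16.75
tcp_pos: [0.5395, -0.0452, 0.044]
tcp_rot: [-0.001, 0.757, 0.653, -0.001]
force: [0.5, 0.4, 0.5]
width: 0.005
gripper_force: 0.0
```

```bash
python3 -c "
from u import *
rel([.5397,-.0445,.045],1.4248,0)"
```

```text
t 16.75 tcp [ 0.5395 -0.0452  0.044 ] w 0.005 j [-0.151  0.43   1.675 -0.     1.04  -0.004]
shift [ 0.0007  0.0001 -0.001 ]
rotvec [-0.0035  0.0003 -0.0012]
```

Scaled: 0.005 m is 0.0063, 0.004 m is 0.005, -0.003 rad is -0.0015.

Call:
{"fn": "steer_hand", "kwargs": {"motion": "0.0063,0,0,-0.0015,0,-0.0005,0 | 0.0063,0,0,0,0,0,0 | 0.0063,0,0,0,0,0,0 | 0.0038,0,0,0,0,0,0 | 0.0038,0,0,0,0,0,0 | 0.0038,0,0,0,0,0,0 | 0.005,0,0,0,0,0,0 | 0.0063,0,0,0,0,0,0 | 0.0063,0,0,0,0,0,0 | 0.0063,0,0,0,0,0,0 | 0.0063,0,0,0,0,0,0 | 0.0063,0,0,0,0,0,0"}}

```text
time: 17.75
tcp_pos: [0.548, 0.0077, 0.0451]
tcp_rot: [0.001, 0.757, 0.654, 0.001]
force: [0.9, -1.7, 1.3]
width: 0.004
gripper_force: 0.9
```

Call:
{"fn": "steer_hand", "kwargs": {"motion": "0.0038,0,0,0,0,0,0 | 0.0038,0,0,0,0,0,0 | 0.0038,0,0,0,0,0,0 | 0.0038,0,0,0,0,0,0 | 0.0038,0,0,0,0,0,0 | 0.0038,0,0,0,0,0,0 | 0.0038,0,0,0,0,0,0 | 0.0038,0,0,0,0,0,0"}}

```text
time: 18.42
tcp_pos: [0.5514, 0.031, 0.045]
tcp_rot: [0.001, 0.757, 0.654, 0.0]
force: [0.7, -3.5, 1.4]
width: 0.005
gripper_force: 1.8
```

```bash
python3 -c "
from u import *
O=np.array([.5647,.1187]);c,s=np.cos(-.146),np.sin(-.146)
rel([.5397,-.0445,.045],1.4248,0)
o=ctrl.get_obs()['tcp_pos'];d=o[:2]-O;print('tcp tray',c*d[0]+s*d[1],-s*d[0]+c*d[1])"
```

```text
t 18.4167 tcp [0.5514 0.031  0.045 ] w 0.005 j [-1.000e-02  4.470e-01  1.647e+00 -1.000e-03  1.046e+00  1.370e-01]
shift [-0.0764 -0.0006  0.0001]
rotvec [ 0.0019  0.0006 -0.    ]
tcp tray -0.0003883522585460958 -0.08865959473828006
```

Scaled: 0.003 m is 0.0038.

Call:
{"fn": "steer_hand", "kwargs": {"motion": "0.0038,0,0,0,0,0,0 | 0.0038,0,0,0,0,0,0 | 0.0038,0,0,0,0,0,0 | 0.0038,0,0,0,0,0,0 | 0.0038,0,0,0,0,0,0 | 0.0038,0,0,0,0,0,0 | 0.0038,0,0,0,0,0,0 | 0.0038,0,0,0,0,0,0 | 0.0038,0,0,0,0,0,0 | 0.0038,0,0,0,0,0,0 | 0.0038,0,0,0,0,0,0 | 0.0038,0,0,0,0,0,0"}}

```text
time: 19.42
tcp_pos: [0.5567, 0.0667, 0.045]
tcp_rot: [0.001, 0.757, 0.654, 0.0]
force: [1.4, -4.6, 1.6]
width: 0.004
gripper_force: 2.7
```

Call:
{"fn": "steer_hand", "kwargs": {"motion": "0.0025,0,0,0,0,0,0 | 0.0025,0,0,0,0,0,0 | 0.0025,0,0,0,0,0,0 | 0.0025,0,0,0,0,0,0 | 0.0025,0,0,0,0,0,0"}}

```text
time: 19.83
tcp_pos: [0.5582, 0.0765, 0.045]
tcp_rot: [0.001, 0.757, 0.654, 0.0]
force: [1.9, -5.8, 1.4]
width: 0.008
gripper_force: 2.6
```

```bash
python3 -c "
from u import *
O=np.array([.5647,.1187]);c,s=np.cos(-.146),np.sin(-.146)
rel([.5397,-.0445,.045],1.4248,0)
o=ctrl.get_obs()['tcp_pos'];d=o[:2]-O;print('tcp tray',c*d[0]+s*d[1],-s*d[0]+c*d[1])
t=ctrl.grab_frame('side');cv2.imwrite('pics/p6.png',crop(t,170,130,150,150,4))"
```

```text
t 19.8333 tcp [0.5582 0.0765 0.045 ] w 0.008 j [ 7.200e-02  4.690e-01  1.614e+00 -1.000e-03  1.057e+00  2.180e-01]
shift [-1.224e-01 -6.000e-04  1.000e-04]
rotvec [ 0.002   0.0005 -0.0001]
tcp tray -0.0003415194163648083 -0.04267081003975223
```

View pics/p6.png

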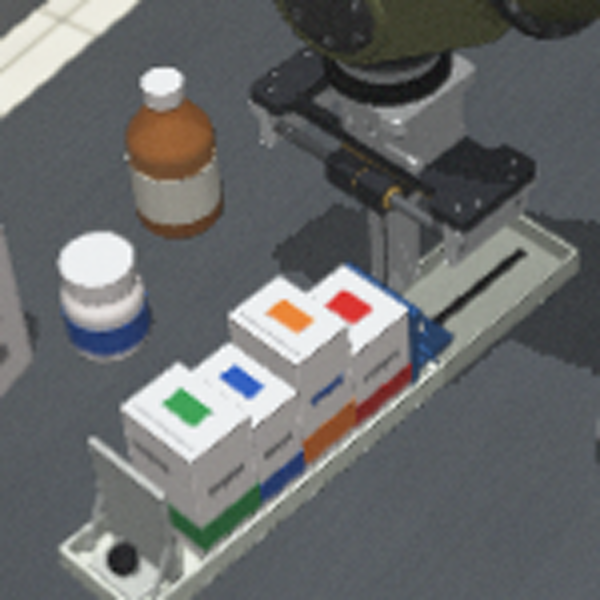

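The row is closed and sliding, with the green carton at (188,407) still short of the stop at (130,495).

Scaled: 0.002 m is 0.0025.

Call:
{"fn": "steer_hand", "kwargs": {"motion": "0.0025,0,0,0,0,0,0 | 0.0025,0,0,0,0,0,0 | 0.0025,0,0,0,0,0,0 | 0.0025,0,0,0,0,0,0 | 0.0025,0,0,0,0,0,0"}}

```text
time: 20.3
tcp_pos: [0.5596, 0.0863, 0.0451]
tcp_rot: [0.001, 0.757, 0.654, 0.0]
force: [1.6, -5.6, 1.6]
width: 0.008
gripper_force: 2.6
```

Call:
{"fn": "steer_hand", "kwargs": {"motion": "0.0013,0,0,0,0,0,0 | 0.0013,0,0,0,0,0,0 | 0.0013,0,0,0,0,0,0"}}

```text
time: 20.55
tcp_pos: [0.5601, 0.0893, 0.045]
tcp_rot: [0.001, 0.757, 0.654, 0.0]
force: [1.2, -5.5, 1.7]
width: 0.006
gripper_force: 2.5
```

Call:
{"fn": "steer_hand", "kwargs": {"motion": "0.0013,0,0,0,0,0,0 | 0.0013,0,0,0,0,0,0"}}

```text
time: 20.72
tcp_pos: [0.5603, 0.0913, 0.0451]
tcp_rot: [0.001, 0.757, 0.654, 0.001]
force: [1.9, -4.5, 1.4]
width: 0.002
gripper_force: 2.5
```

Scaled: 0.001 m is 0.0013.

Call:
{"fn": "steer_hand", "kwargs": {"motion": "0.0013,0,0,0,0,0,0 | 0.0013,0,0,0,0,0,0"}}

```text
time: 20.88
tcp_pos: [0.5606, 0.0932, 0.045]
tcp_rot: [0.001, 0.757, 0.654, 0.0]
force: [1.9, -5.5, 0.9]
width: 0.007
gripper_force: 2.5
```

Scaled: 0.001 m is 0.0013.

Call:
{"fn": "steer_hand", "kwargs": {"motion": "0.0013,0,0,0,0,0,0 | 0.0013,0,0,0,0,0,0", "only": "pos|force"}}

```text
tcp_pos: [0.5609, 0.0952, 0.045]
force: [2.6, -5.1, 1.1]
gripper_force: 2.5
```

Call:
{"fn": "steer_hand", "kwargs": {"motion": "0.0013,0,0,0,0,0,0 | 0.0006,0,0,0,0,0,0", "only": "pos|force"}}

```text
tcp_pos: [0.5612, 0.0967, 0.0451]
force: [2.3, -5.2, 2.3]
gripper_force: 2.5
```

Scaled: 0.001 m is 0.0013, 0.0005 m is 0.0006.

Call:
{"fn": "steer_hand", "kwargs": {"motion": "0.0013,0,0,0,0,0,0 | 0.0006,0,0,0,0,0,0", "only": "pos|force"}}

```text
tcp_pos: [0.5612, 0.0972, 0.0451]
force: [0.1, -15.2, 2.6]
gripper_force: 7.4
```

Scaled: 0.0005 m is 0.0006.

Call:
{"fn": "steer_hand", "kwargs": {"motion": "0.0006,0,0,0,0,0,0 | 0,0,0,0,0,0,0", "only": "pos|force"}}

```text
tcp_pos: [0.5613, 0.0972, 0.0451]
force: [-0.2, -14.7, 3.6]
gripper_force: 7.6
```

Scaled: -0.04 m is -0.05, -0.035 m is -0.0438.

Call:
{"fn": "steer_hand", "kwargs": {"motion": "0,0,0,0,0,0,0 | -0.0006,0,0,0,0,0,0 | -0.0013,0,0,0,0,0,0 | -0.0025,0,0,0,0,0,0 | -0.01,0,0,0,0,0,0 | -0.0125,0,0,0,0,0,0 | 0,0,-0.0375,0,0,0,0 | 0,0,-0.05,0,0,0,0 | -0.025,0,-0.0438,0,0,0,0 | -0.05,0,0,0,0,0,0 | -0.05,0,0,0,0,0,0 | -0.05,0,0,0,0,0,0"}}

```text
time: 22.55
tcp_pos: [0.5369, -0.0628, 0.1506]
tcp_rot: [0.001, 0.756, 0.654, 0.001]
force: [0.2, -0.2, 0.5]
width: 0.003
gripper_force: 0.0
```

Call:
{"fn": "steer_hand", "kwargs": {"motion": "-0.05,0,0,0,0,0,0 | -0.05,0,0,0,0,0,0 | -0.05,0,0,0,0,0,0 | 0,0,0,0,0,0,0 | 0,0,0,0,0,0,0"}}

```text
time: 22.97
tcp_pos: [0.5193, -0.1817, 0.1498]
tcp_rot: [0.0, 0.758, 0.652, 0.001]
force: [-0.1, 0.4, -0.5]
width: 0.002
gripper_force: 0.0
```

```bash
python3 -c "
from u import *
t=ctrl.grab_frame('side');p=ctrl.grab_frame('top');cv2.imwrite('pics/p7.png',np.hstack([crop(t,170,150,100,120,4),crop(p,170,140,100,120,4)]))"
```

```text
(no output)
```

View pics/p7.png

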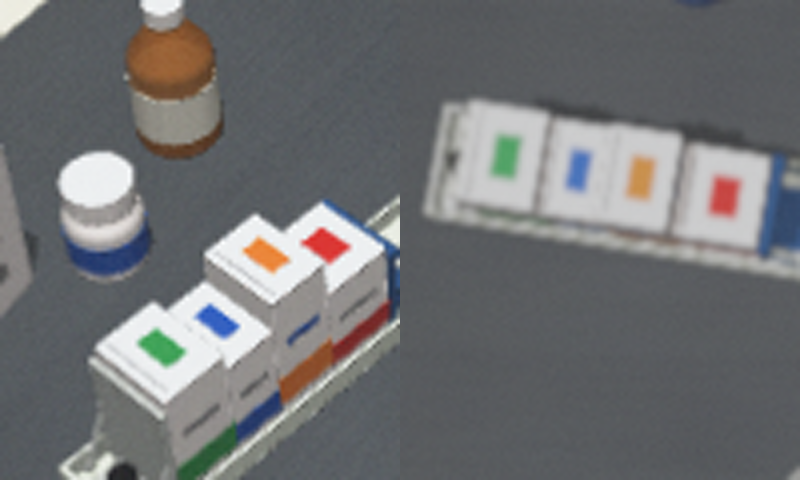

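The green carton (162,347) now sits against the stop. Blue, orange, red and the follower are flush behind it and square, and the robot is clear.

```bash
python3 -c "
from cell import ctrl
print(ctrl.close_job())"
```

```text
the job is handed in; nothing more can be done
None
```

I handed the job in at about 23 s: the orange and red cartons stand in the tray, and the follower has pressed the whole row against the end stop (about 15 N at the tool) and been left closed. The final pictures show no gaps and the robot clear, but no verdict came back.

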